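Lay the stacked lino blocks out for inking

TASK

The carved lino blocks were kept flat overnight in two stacks, one of them under the brass weight; set them out for today's printing. Stand the weight upright on the middle of the paper pile so the sheets stay flat, take the stacks apart and lay each block, face up, flat on the board of the inking bed made to its size, inside all four corner stops.

Things in the scene. Friction and masses are not known exactly. Their poses are not given: they have to be found in the camera images.
- block_long: Mounted lino printing block, the long block, 116 (own x) x 62 (own y) x 23 mm high: plain plywood with a grey-brown lino face on top, carved with a fern. Loose, about 0.1 kg; starts at the bottom of a stack, on the table. Origin: centre of its underside; z up.
- block_wide: Mounted lino printing block, the wide block, 84 (own x) x 62 (own y) x 23 mm high: plain plywood with a grey-brown lino face on top, carved with hills under a sun. Loose, about 0.1 kg; starts at the bottom of a stack, on the table. Origin: centre of its underside; z up.
- block_square: Mounted lino printing block, the square block, 52 x 52 x 23 mm high: plain plywood with a grey-brown lino face on top, carved with a flower. Loose, about 0.1 kg; starts on top of the long or the wide block. Origin: centre of its underside; z up.
- block_narrow: Mounted lino printing block, the narrow block, 72 (own x) x 40 (own y) x 23 mm high: plain plywood with a grey-brown lino face on top, carved with a fish. Loose, about 0.1 kg; starts on top of the long or the wide block. Origin: centre of its underside; z up.
- bed_long: Inking bed for the 116 x 62 mm block: fixed off-white board 152 (own x) x 98 (own y) x 10 mm with a brown wooden stop 8 mm high at each corner. Between the stops is room for 126 x 72 mm: 5 mm of play round its block. The middle of each side is open for fingers. Origin: centre of the underside, on the table; the block lies 10 mm above it, its x along the bed's x, either way round.
- bed_wide: Inking bed for the 84 x 62 mm block: fixed off-white board 120 (own x) x 98 (own y) x 10 mm with a brown wooden stop 8 mm high at each corner. Between the stops is room for 94 x 72 mm: 5 mm of play round its block. The middle of each side is open for fingers. Origin: centre of the underside, on the table; the block lies 10 mm above it, its x along the bed's x, either way round.
- bed_square: Inking bed for the 52 x 52 mm block: fixed off-white board 88 (own x) x 88 (own y) x 10 mm with a brown wooden stop 8 mm high at each corner. Between the stops is room for 62 x 62 mm: 5 mm of play round its block. The middle of each side is open for fingers. Origin: centre of the underside, on the table; the block lies 10 mm above it, its x along the bed's x, either way round.
- bed_narrow: Inking bed for the 72 x 40 mm block: fixed off-white board 108 (own x) x 76 (own y) x 10 mm with a brown wooden stop 8 mm high at each corner. Between the stops is room for 82 x 50 mm: 5 mm of play round its block. The middle of each side is open for fingers. Origin: centre of the underside, on the table; the block lies 10 mm above it, its x along the bed's x, either way round.
- press_weight: Turned brass weight, 47 mm diameter, 61 mm high with a knob on top, 0.6 kg, standing on the upper block of the stack with the long block. Grip it low round the body (lower 25 mm, straight sided): its shoulder and knob taper upward and slip out of a grip. Origin: centre of its underside; z up.
- paper_pile: Pile of cut white printing paper, 105 (own x) x 148 (own y) x 10 mm, lying fixed on the table. Origin: centre of its underside; its top is 10 mm above.

How it is judged (in metres and radians):
At the end, for the whole second after the job is handed in: Each of the four blocks lies face up, flat and at rest on the board of its own inking bed between the four corner stops (centre within 10 mm of the bed's centre, underside on the board, not on a stop), and the brass weight stands upright and at rest on the paper pile, within 20 mm of its middle (horizontal distance between block_long and bed_long below 0.01 m and z of block_long in the frame of bed_long between 0.007 and 0.013 m and angle between each of block_long, block_wide, block_square, block_narrow's own z axis and vertical below 0.06 rad and linear speed of each of block_long, block_wide, block_square, block_narrow, press_weight below 0.02 m/s and horizontal distance between block_wide and bed_wide below 0.01 m and z of block_wide in the frame of bed_wide between 0.007 and 0.013 m and horizontal distance between block_square and bed_square below 0.01 m and z of block_square in the frame of bed_square between 0.007 and 0.013 m and horizontal distance between block_narrow and bed_narrow below 0.01 m and z of block_narrow in the frame of bed_narrow between 0.007 and 0.013 m and horizontal distance between press_weight and paper_pile below 0.02 m and z of press_weight in the frame of paper_pile between 0.007 and 0.013 m and angle between press_weight's own z axis and vertical below 0.08 rad); the robot touches nothing.
It also fails if it takes over 106 s, if anything falls off the work surface, if the arm or the gripper's body presses on something with over 40 N, if the wrist force passes 120 N, or if a joint passes its speed limit or range.

ROBOT

A 6-joint arm with a two-finger parallel gripper is mounted at the origin on a cart in front of the work surface, level with it; the furniture and walls round the work are solid. World frame = base frame: x ahead of the robot, y to its left, z up, the work surface at z = 0. Lengths are in mm, angles in rad, forces in N, time in s.
With the tool pointing down it reaches from about 275 to 750 mm from the base axis. Payload 10.2 kg.
Tool frame: the origin (TCP) lies at the very end of the fingers, on their centre line; the grasp point (between the pads) lies 19 mm behind it; z points along the fingers, y is the line along which they close (so a half turn about z gives the same grasp; the last joint's range is limited). The gripper opens to 85 mm and grips with 20 to 120 N. Pads are 22 mm wide; open, the fingers measure 114 mm over their backs; the gripper's body (76 mm by 85 mm) begins 54 mm behind the grasp point. The pads swing forward as they close: fully open they stand 13 mm farther back than shut.
Start: joints at [0.936, 0.313, 1.498, -0, 1.331, -0.223], TCP at [210.149, 481.112, 208.994] pointing down, gripper open.
Joint ranges: [-2.94, 2.94], [-0.97, 2.17], [0.19, 2.56], [-1.23, 4.37], [0.02, 3.11], [-2.88, 2.88]. Speed limits (rad/s): [2.39, 2.39, 3.01, 3.14, 3.14, 3.14].

INTERFACE

Orientations are given as a unit quaternion [w, x, y, z].
In Python, from rig import * gives the robot as it stands. The module is installed in compiled form; this text tells all that it offers.
- The arm moves only by the shell command python3 -m crank 'ROWS' [FORCE]. ROWS is JSON, a list that holds one entry, the list of rows, each a list of 7 numbers: the shift along the tool's x, y, z in units of 25 mm (1.0 is 25 mm), then the turn, a rotation vector about the tool's x, y, z in units of 8 degrees (1.0 is 8 degrees), then the finger opening in mm, from 0 to 85.4. A call has exactly 8 rows; each row shifts and turns the commanded pose from where the row before left it, along the tool's axes as they then stand; what a row does not reach is not made up. A row lasts 1/10 s, in which the tool goes at most 50 mm and 8.59 degrees, less where a joint would pass 70% of its speed; a pose out of reach is approached as far as the arm can. A call is refused whole if a number of a shift passes 1 or a number of a turn 1, either way. A call with a gripper value outside its range is refused whole. The fingers move at their own pace and stop on an object; FORCE is the grip in N (left out, the last holds). Time passes only in rows, so rows that do not move let the fingers close, or fill a call up. It gives the time, the measured TCP pose, the force, the opening and the grip force at its end, in the units of the state.
- sense(): the state, without advancing time (a new reading comes with each control period).
- capture(name): name is "side" or "top"; returns the picture (400x640x3 uint8, blue, green, red); there is no depth.
- camera_model(name): a dict with "fx", "fy", "cx", "cy" (pixels), "k1" (the pictures are not rectified: a ray, as slopes to the right and down, at radius r is drawn at 1 + k1 r^2 times it, then the intrinsics apply), "world_from_camera" (4x4, takes a point from camera to world coordinates). Camera axes: x right, y up, looking along -z (the intrinsics and any distortion apply to the point x, -y, -z); pixel columns grow to the right and rows downward; lengths in mm; the calibration is good to about 2 mm. A picture is of the moment at which its call begins. camera_model takes no time and is no camera call.
- finish_job(): hands the job in; it is judged then, once.
The state is a dict: "time_s": time; "joints": joint angles; "dq": joint speeds; "tau": joint torques, N m; "eef_pos": TCP position; "ee_rot": TCP orientation; "force": force on the tool from outside, world axes, zero at the start; "wrist_torque": the same for the moment, N m; "grip_width": opening from 0.0 (shut) to 1.0 (fully open); "grip_force": force on a finger pad.
Only numpy, scipy, OpenCV 4.12 (cv2) and the standard library are available. Lean on these libraries where they do the work, as an engineer would, in place of code of your own. Each camera call takes 0.05 s, during which the arm holds its last target. There are 200 camera calls.

## Working session

There is one attempt and no reset: what is moved stays moved. The work goes in short steps, Python scripts to look and compute and a shell command to move; the robot and the scene stay as the last step left them, time stands still between calls to the robot, and variables do not carry over. Pictures are saved under pics/ and viewed, at most 14 in all, crops included, and the job is handed in when it is done.

```bash
mkdir -p pics
python3 - <<'E'
from rig import *
import cv2
for n in("side","top"):
    im=capture(n); cv2.imwrite(f"pics/{n}0.png",im)
    print(n,camera_model(n))
print(sense())
E
```

```text
side {'fx': 496.58964015972674, 'fy': 496.58964015972674, 'cx': 321.1517697505691, 'cy': 197.30409384291622, 'k1': -0.07620121196336223, 'world_from_camera': array([[ 9.73845072e-01,  1.35027954e-01, -1.82738140e-01,
         3.15122817e+02],
       [-2.27044802e-01,  5.47361012e-01, -8.05510137e-01,
        -1.09406020e+03],
       [-8.74265266e-03,  8.25931822e-01,  5.63702219e-01,
         8.07848758e+02],
       [ 0.00000000e+00,  0.00000000e+00,  0.00000000e+00,
         1.00000000e+00]])}
top {'fx': 436.79056719360955, 'fy': 436.79056719360955, 'cx': 320.2765938070595, 'cy': 202.71190027562565, 'k1': -0.07646587626654947, 'world_from_camera': array([[-1.75858432e-02,  9.91810065e-01, -1.26505068e-01,
         4.07683977e+02],
       [-9.99845203e-01, -1.75146891e-02,  1.67484220e-03,
         8.32563439e+00],
       [-5.54571588e-04,  1.26514939e-01,  9.91964547e-01,
         1.21575541e+03],
       [ 0.00000000e+00,  0.00000000e+00,  0.00000000e+00,
         1.00000000e+00]])}
{'time_s': 0.1, 'joints': array([ 9.35608174e-01,  3.13398877e-01,  1.49835048e+00,  8.14435151e-06,
        1.33097736e+00, -2.23391397e-01]), 'dq': array([-3.43499613e-04, -1.10753614e-03, -1.67447607e-03,  4.14900818e-05,
       -1.37088151e-03,  5.38440476e-04]), 'tau': array([ 1.86994126e-03, -4.12904227e+01, -2.60143733e+01, -2.51873080e-04,
        3.01151282e-03, -4.83517465e-05]), 'eef_pos': array([209.99103242, 480.9078991 , 208.49384173]), 'ee_rot': array([-2.39608947e-04,  2.04447560e-01,  9.78877354e-01, -5.13933720e-04]), 'force': array([-0.54996428, -0.09720712, -0.6685902 ]), 'wrist_torque': array([ 0.0022991 , -0.00952598,  0.01665   ]), 'grip_force': 0.0, 'grip_width': 1.0002039709867923}
```

View pics/top0.png

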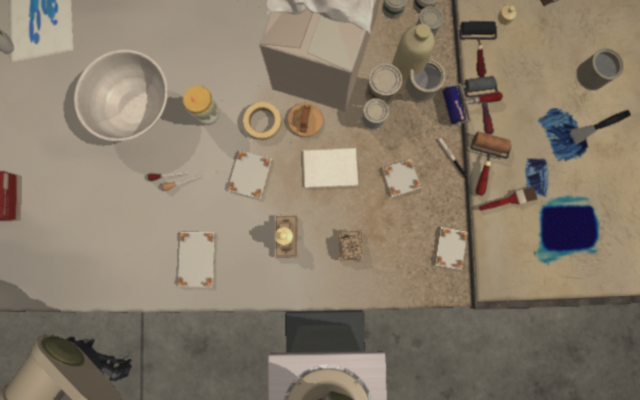

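View pics/side0.png

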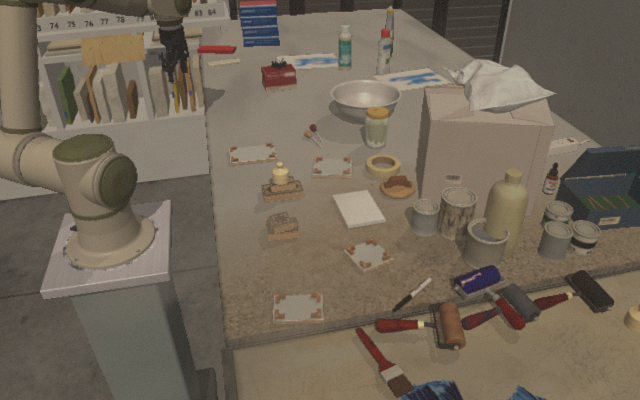

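The top view shows the beds near (249,174), (401,178), (196,259) and (451,247), and the paper at (330,168). The stacks are at (285,236) with the weight, and at (349,245). The side view shows the same items. Next I'll zoom in on both.

```bash
cat > h.py <<'E'
from rig import *
import numpy as np, cv2
def ray(n,uv):
    m=camera_model(n); T=m["world_from_camera"]
    K=np.array([[m["fx"],0,m["cx"]],[0,m["fy"],m["cy"]],[0,0,1.]])
    p=cv2.undistortPoints(np.array([[uv]],float),K,np.array([m["k1"],0,0,0,0.]))[0,0]
    d=T[:3,:3]@np.array([p[0],-p[1],-1]); return T[:3,3],d/np.linalg.norm(d)
def onz(n,uv,z):
    o,d=ray(n,uv); return (o+d*(z-o[2])/d[2])
def tri(a,b):
    o1,d1=ray("top",a);o2,d2=ray("side",b)
    s=np.linalg.lstsq(np.c_[d1,-d2],o2-o1,rcond=None)[0]
    p,q=o1+s[0]*d1,o2+s[1]*d2
    return (p+q)/2,np.linalg.norm(p-q)
def pix(n,P):
    m=camera_model(n); c=np.linalg.inv(m["world_from_camera"])@np.r_[P,1]
    x,y=c[0]/-c[2],-c[1]/-c[2]; k=1+m["k1"]*(x*x+y*y)
    return np.array([m["fx"]*x*k+m["cx"],m["fy"]*y*k+m["cy"]])
E
python3 - <<'E'
import cv2
t=cv2.imread("pics/top0.png");s=cv2.imread("pics/side0.png")
cv2.imwrite("pics/t1.png",cv2.resize(t[205:275,255:375],None,fx=6.5,fy=6.5,interpolation=cv2.INTER_CUBIC))
cv2.imwrite("pics/s1.png",cv2.resize(s[155:245,250:350],None,fx=6.5,fy=6.5,interpolation=cv2.INTER_CUBIC))
E
python3 - <<'E'
from h import *
for n,zs in(("top",0),("side",0)):
    im=cv2.imread(f"pics/{n}0.png"); hsv=cv2.cvtColor(im,cv2.COLOR_BGR2HSV)
    m=((hsv[...,2]>165)&(hsv[...,1]<60)).astype(np.uint8)
    if n=="side": m=((hsv[...,2]>150)&(hsv[...,1]<60)).astype(np.uint8)
    c,_=cv2.findContours(m,cv2.RETR_EXTERNAL,cv2.CHAIN_APPROX_NONE)
    for k in c:
        if cv2.contourArea(k)<250: continue
        P=np.array([onz(n,p[0].astype(float),10)[:2] for p in k],np.float32)
        r=cv2.minAreaRect(P); x,y,w,h=cv2.boundingRect(k)
        if abs(r[0][1])<500 and r[0][0]<750: print(n,(x+w/2,y+h/2),np.round(r[0],1),np.round(r[1],1),round(r[2],1),cv2.contourArea(k))
E
```

```text
top (327.5, 377.0) [92.2 -3.2] [312.2 118.9] 88.6 2139.5
top (289.0, 279.0) [356.6 107.9] [117.5  91.4] 64.8 774.5
top (451.5, 248.5) [ 429.  -353.1] [ 74.  106.7] 77.6 650.5
top (402.0, 178.5) [ 626.1 -221.4] [82.3 78.2] 65.1 555.5
top (331.0, 168.0) [661.7 -24.1] [108.6 150.5] 1.6 1916.0
top (249.5, 168.5) [664.3 199.3] [ 96.4 155.7] 74.1 1196.5
top (172.5, 207.5) [548.6 427.9] [560.  453.4] 42.6 15719.5Traceback (most recent call last):
  File "<stdin>", line 9, in <module>
  File "h.py", line 9, in onz
    o,d=ray(n,uv); return (o+d*(z-o[2])/d[2])
        ~~~^^^^^^
  File "h.py", line 4, in ray
    m=camera_model(n); T=m["world_from_camera"]
ValueError: time passes only in moves, steps and waits
```

View pics/t1.png

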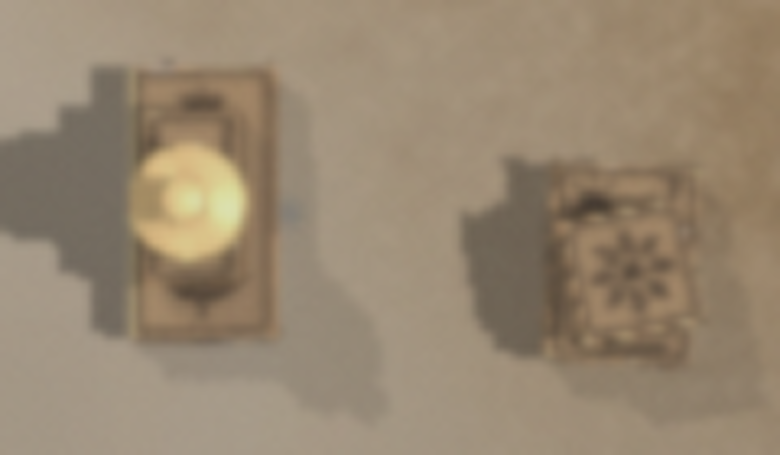

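View pics/s1.png

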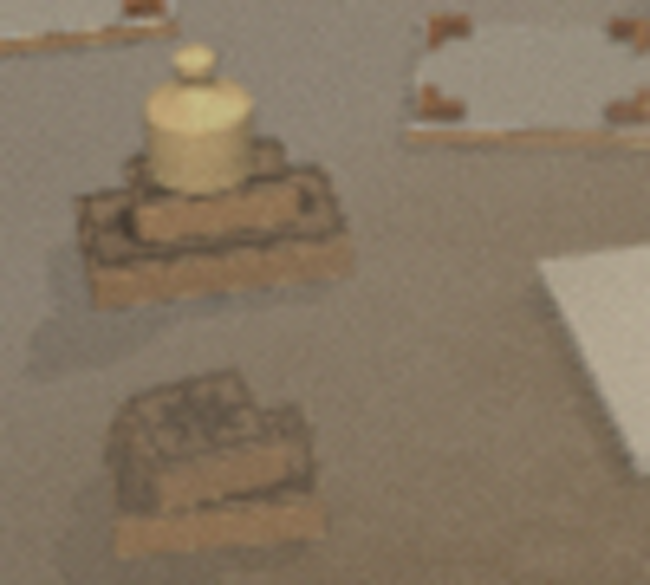

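The crops show the narrow block with the weight on the long block (corners near top-crop (135,70) and (275,338)), and the square block on the wide block, both slightly rotated. I'll measure the beds from their stops in both views and the blocks from their corners.

```bash
python3 - <<'E'
from rig import *
import pickle
pickle.dump({n:camera_model(n) for n in("top","side")},open("cam.pkl","wb"))
E
sed -i 's/^import numpy as np, cv2/import numpy as np, cv2, pickle\nCAM=pickle.load(open("\.\/cam.pkl","rb"))/; s/camera_model(n)/CAM[n]/' h.py
python3 - <<'E'
from h import *
T=cv2.imread("pics/top0.png");S=cv2.imread("pics/side0.png")
def stops(im,box):
    x0,y0,x1,y1=box; c=im[y0:y1,x0:x1].astype(float)
    w=np.clip(c[...,2]-c[...,0]-45,0,None)
    m=(w>0).astype(np.uint8)
    n,l,st,ce=cv2.connectedComponentsWithStats(m)
    o=[]
    for i in range(1,n):
        if st[i,4]>=6:
            ys,xs=np.where(l==i); o.append((xs@w[ys,xs]/w[ys,xs].sum()+x0,ys@w[ys,xs]/w[ys,xs].sum()+y0,st[i,4]))
    return np.round(o,1)
TB=dict(wide=(224,147,276,203),square=(378,155,424,200),long=(172,227,220,294),narrow=(430,222,472,274))
SB=dict(wide=(307,150,357,182),square=(340,235,398,275),long=(224,138,282,170),narrow=(268,288,330,326))
for b in TB:
    a=stops(T,TB[b]); print(b,"TOP"); 
    for q in a: print(q,np.round(onz("top",q[:2],18)[:2],1))
    print("SIDE",stops(S,SB[b]).tolist())
g=lambda p:(p[0]/6.5+255,p[1]/6.5+205)
h=lambda p:(p[0]/6.5+250,p[1]/6.5+155)
for nm,z,cs in(("long",23,[(135,70),(272,70),(275,338),(138,338)]),("narrow46",46,[(155,112),(235,112),(238,286),(155,286)]),("wide",23,[(553,166),(692,168),(686,362),(548,358)]),("square",46,[(567,218),(677,208),(692,322),(585,335)])):
    P=np.array([onz("top",g(c),z)[:2] for c in cs]); print(nm,P.round(1).tolist(),P.mean(0).round(1),np.linalg.norm(np.diff(P[[0,1,2,3,0]],axis=0),axis=1).round(1))
print("knob",tri(g((187,200)),h((194,50))))
E
```

```text
wide TOP
[240.9 154.2  43. ] [702.  227.2]
[265.9 160.5  43. ] [682.4 156.7]
[231.5 186.7  37. ] [609.8 252.9]
[256.7 193.3  40. ] [589.9 182.4]
SIDE [[317.4, 158.5, 20.0], [347.8, 159.3, 15.0], [316.3, 170.1, 17.0], [347.8, 170.8, 15.0], [328.7, 175.7, 75.0]]
square TOP
[405.7 168.4 471. ] [ 653.1 -234.7]
[387.2 169.5  39. ] [ 650.8 -182.5]
[381.2 190.6 158. ] [ 591.4 -163.5]
[414.2 196.2 113. ] [ 574.1 -255. ]
[394.6 191.1  38. ] [ 589.3 -200.8]
SIDE [[371.7, 240.5, 45.0], [350.0, 248.8, 47.0], [386.6, 254.7, 42.0], [350.6, 259.0, 6.0], [377.9, 266.0, 66.0], [364.1, 264.1, 39.0]]
long TOP
[182.8 235.5  37. ] [475.9 387.4]
[209.2 235.7  40. ] [474.3 313.7]
[181.1 282.1  45. ] [348.7 390.1]
[207.8 282.6  43. ] [346.6 316.3]
SIDE [[270.2, 144.1, 16.0], [231.7, 148.3, 19.0], [272.3, 154.5, 19.0], [232.8, 158.6, 22.0], [251.9, 161.5, 91.0], [278.4, 165.9, 44.0]]
narrow TOP
[434.5 223.   27. ] [ 498.4 -308.2]
[448.3 222.6  23. ] [ 498.7 -346.9]
[459.6 224.7  21. ] [ 492.3 -378.3]
[431.5 235.7  53. ] [ 463.5 -298.2]
[444.9 231.1  43. ] [ 475.4 -336.1]
[463.1 234.4  40. ] [ 465.2 -386.6]
[440.4 261.3  41. ] [ 393.  -319.6]
[458.9 264.5  43. ] [ 383.1 -370.5]
[438.7 271.8   7. ] [ 364.6 -313.6]
SIDE [[316.8, 295.6, 50.0], [277.8, 296.7, 45.0], [317.5, 313.6, 48.0], [277.1, 314.2, 47.0], [298.2, 321.8, 100.0]]
long [[525.8, 129.1], [524.8, 71.2], [412.4, 71.2], [413.3, 128.5]] [469.1 100. ] [ 57.9 112.4  57.3 112.5]
narrow46 [[506.0, 118.6], [505.4, 85.5], [433.8, 85.0], [434.3, 119.1]] [469.9 102. ] [33.1 71.6 34.1 71.6]
wide [[482.2, -46.4], [480.3, -104.9], [399.4, -100.1], [402.1, -42.5]] [441.  -73.5] [58.5 81.1 57.6 80.2]
square [[459.3, -50.6], [462.6, -96.0], [415.8, -100.9], [411.3, -56.9]] [437.2 -76.1] [45.5 47.  44.2 48.4]
knob (array([467.51895396, 100.31493083, 108.14177473]), np.float64(2.802408291448325))
```

The stop layouts match the sizes given, and the knob triangulates to z=108 where 107 is expected. I'll move over the weight at z≈150 with the fingers closing along world y.

```bash
python3 -m crank '[[[0,0,0.8,0,0,-0.98,85],[0,0,0.8,0,0,-0.98,85],[0,0,0.7,0,0,-0.98,85],[-0.64,-0.95,0,0,0,0,85],[-0.64,-0.95,0,0,0,0,85],[-0.64,-0.95,0,0,0,0,85],[-0.64,-0.95,0,0,0,0,85],[-0.64,-0.95,0,0,0,0,85]]]' 60
python3 -m crank '[[[-0.64,-0.95,0,0,0,0,85],[-0.64,-0.95,0,0,0,0,85],[-0.64,-0.95,0,0,0,0,85],[-0.64,-0.95,0,0,0,0,85],[-0.64,-0.95,0,0,0,0,85],[-0.64,-0.95,0,0,0,0,85],[-0.64,-0.95,0,0,0,0,85],[-0.64,-0.95,0,0,0,0,85]]]'
python3 -m crank '[[[-0.5,-0.72,0,0,0,0,85],[-0.5,-0.72,0,0,0,0,85],[-0.5,-0.72,0,0,0,0,85],[-0.5,-0.74,0,0,0,0,85],[0,0,0,0,0,0,85],[0,0,0,0,0,0,85],[0,0,0,0,0,0,85],[0,0,0,0,0,0,85]]]'
cat > go.py <<'E'
# usage: go.py x y z [closing-line angle deg]: remaining move in tool units
import sys
from h import *
from scipy.spatial.transform import Rotation as Ro
s=sense(); q=s["ee_rot"]; R=Ro.from_quat([q[1],q[2],q[3],q[0]]).as_matrix()
a=np.degrees(np.arctan2(R[1,1],R[0,1])); t=np.array([float(v) for v in sys.argv[1:4]])
print("pos",s["eef_pos"].round(1),"close",round(a,1),"tilt",R[:2,2].round(3),"j6",s["joints"][5].round(2),"t",round(s["time_s"],2),"F",s["force"].round(1))
d=0
if len(sys.argv)>4:
    d=(float(sys.argv[4])-a+90)%180-90; print("turn z units",round(-d/8,2))
    R=Ro.from_euler("z",d,degrees=True).as_matrix()@R
print("shift after turn",(R.T@(t-s["eef_pos"])/25).round(2))
E
python3 go.py 467.5 100 40 90
python3 - <<'E'
from h import *
T=cv2.imread("pics/top0.png")
c=T[155:203,378:424].astype(float)
w=c[...,2]-c[...,0]
for th in(60,70):
    n,l,st,ce=cv2.connectedComponentsWithStats((w>th).astype(np.uint8))
    for i in range(1,n):
        if st[i,4]>5: u=ce[i]+[378,155]; print(th,u.round(1),st[i,4],onz("top",u,18)[:2].round(1))
pairs=dict(wide=[((240.9,154.2),(347.8,159.3)),((265.9,160.5),(347.8,170.8)),((231.5,186.7),(317.4,158.5)),((256.7,193.3),(316.3,170.1))],
long=[((182.8,235.5),(270.2,144.1)),((209.2,235.7),(272.3,154.5)),((181.1,282.1),(231.7,148.3)),((207.8,282.6),(232.8,158.6))],
narrow=[((444.9,231.1),(316.8,295.6)),((463.1,234.4),(317.5,313.6)),((440.4,261.3),(277.8,296.7)),((458.9,264.5),(277.1,314.2))],
square=[((387.2,169.5),(371.7,240.5)),((394.6,191.1),(350.0,248.8))])
for b,ps in pairs.items():
    r=[tri(*p) for p in ps]; P=np.array([x[0] for x in r]); print(b,P.mean(0).round(1),P[:,2].round(1),[round(x[1],1) for x in r])
g=lambda p:(p[0]/6.5+255,p[1]/6.5+205)
h=lambda p:(p[0]/6.5+250,p[1]/6.5+155)
print("long corner",tri(g((275,70)),h((350,238))),"sq corner",tri(g((677,208)),h((290,445))),"sq2",tri(g((692,322)),h((162,478))))
E
```

```text
time_s: 0.9
eef_pos: [290.3, 361.2, 151.3]
ee_rot: [-0.0, 0.001, 1.0, -0.0]
force: [0.6, 0.5, -0.0]
grip_width: 0.997
grip_force: 0.0
time_s: 1.7
eef_pos: [418.1, 171.0, 151.3]
ee_rot: [-0.0, 0.001, 1.0, -0.0]
force: [0.6, 1.3, 0.3]
grip_width: 0.991
grip_force: 0.0
time_s: 2.5
eef_pos: [467.2, 100.2, 151.5]
ee_rot: [-0.0, 0.0, 1.0, 0.0]
force: [0.6, 0.7, 0.4]
grip_width: 0.998
grip_force: 0.0
pos [467.2 100.2 151.5] close 90.0 tilt [-0.  0.] j6 -1.61 t 2.5 F [0.6 0.7 0.4]
turn z units -0.0
shift after turn [-0.01 -0.01  4.46]
60 [408.3 163. ] 24 [ 668.6 -242.8]
60 [387.5 169.4] 26 [ 651.  -183.4]
60 [416.  184.1] 25 [ 608.  -261.5]
60 [394.6 191. ] 25 [ 589.5 -200.7]
70 [408.6 162.9] 19 [ 668.7 -243.5]
70 [387.  169.3] 18 [ 651.3 -182. ]
70 [415.9 184.4] 18 [ 607.1 -261.4]
70 [394.6 191.2] 19 [ 589.  -200.9]
wide [646.5 205.   16.7] [15.1 17.  16.9 18. ] [np.float64(0.7), np.float64(0.8), np.float64(0.2), np.float64(0.4)]
long [411.4 352.2  16.8] [16.2 16.9 16.  18.3] [np.float64(1.3), np.float64(0.8), np.float64(0.3), np.float64(0.5)]
narrow [ 428.7 -353.    18.5] [18.5 17.7 18.5 19.3] [np.float64(0.4), np.float64(0.2), np.float64(1.8), np.float64(1.4)]
square [ 619.8 -191.6   18.3] [18.1 18.4] [np.float64(0.3), np.float64(0.4)]
long corner (array([526.77255269,  69.82608466,  21.29692318]), np.float64(3.610550963163156)) sq corner (array([467.01592152, -96.97491213,  41.00277099]), np.float64(8.504771145488295)) sq2 (array([ 417.74706251, -101.84688392,   37.83121965]), np.float64(3.873209489283885))
```

All the beds check out at stop height (16.7–18.5, expected 18). bed_square is at about (629,-222), 15.7°. Next I'll descend, grip the weight low on the body and lift.

```bash
python3 -m crank '[[[0,0,0.9,0,0,0,85],[0,0,0.9,0,0,0,85],[0,0,0.9,0,0,0,85],[0,0,0.8,0,0,0,85],[0,0,0.5,0,0,0,85],[0,0,0.32,0,0,0,85],[0,0,0,0,0,0,40],[0,0,0,0,0,0,40]]]' 60
python3 -m crank '[[[0,0,0,0,0,0,40],[0,0,0,0,0,0,40],[0,0,0,0,0,0,40],[0,0,0,0,0,0,40],[0,0,0,0,0,0,40],[0,0,0,0,0,0,40],[0,0,0,0,0,0,40],[0,0,0,0,0,0,40]]]'
python3 -m crank '[[[0,0,-0.2,0,0,0,40],[0,0,-0.4,0,0,0,40],[0,0,-0.6,0,0,0,40],[0,0,-0.6,0,0,0,40],[0,0,-0.6,0,0,0,40],[0,0,-0.5,0,0,0,40],[0,0,0,0,0,0,40],[0,0,0,0,0,0,40]]]'
python3 go.py 661.7 -24.1 8 90
python3 - <<'E'
from h import *
t=capture("top");s=capture("side");cv2.imwrite("pics/t2.png",t);cv2.imwrite("pics/s2.png",s)
a=cv2.resize(t[195:275,245:375],None,fx=6,fy=6,interpolation=2)[:480,:780]
b=cv2.resize(s[135:250,240:350],None,fx=5,fy=5,interpolation=2)
cv2.imwrite("pics/m2.png",b)
E
```

```text
time_s: 3.3
eef_pos: [467.9, 99.9, 44.1]
ee_rot: [0.0, 0.001, 1.0, 0.0]
force: [-1.1, 14.5, 9.5]
grip_width: 0.682
grip_force: 7.0
time_s: 4.1
eef_pos: [468.4, 100.2, 45.0]
ee_rot: [0.001, 0.001, 1.0, 0.001]
force: [-1.1, 4.7, 7.6]
grip_width: 0.518
grip_force: 59.9
time_s: 4.9
eef_pos: [467.3, 99.4, 115.8]
ee_rot: [-0.0, 0.001, 1.0, -0.0]
force: [-0.3, 0.6, -6.5]
grip_width: 0.511
grip_force: 62.1
pos [467.3  99.4 115.8] close 89.9 tilt [-0.001 -0.   ] j6 -1.61 t 4.9 F [-0.3  0.6 -6.5]
turn z units -0.01
shift after turn [-7.78 -4.94  4.31]
```

View pics/m2.png

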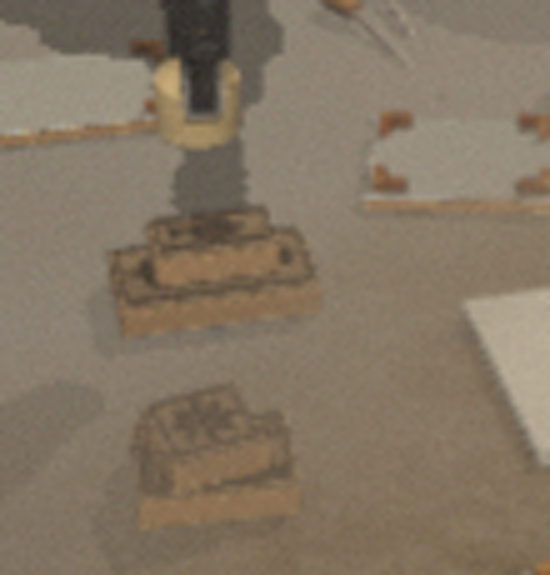

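The weight is lifted (−6.5 N) and the stacks are undisturbed. In the crop the fingertips are at (203,113) and the weight's bottom edge at (200,147). I'll check how high it sits in the grip.

Run:
```python
from h import *
for z in (95,100,105,110,117): print(z,(pix("side",[467,75,z])-[240,135])*5)
for z in (115,120,125,130): print("tip",z,(pix("side",[467,70,z])-[240,135])*5)
```

```text
95 [204.387493   181.89320356]
100 [203.89916165 174.14250236]
105 [203.4091471  166.36046543]
110 [202.91744323 158.54693789]
117 [202.22620811 147.5547988 ]
tip 115 [203.89200429 155.22739312]
tip 120 [203.39824035 147.33589325]
tip 125 [202.90276604 139.41225711]
tip 130 [202.40557522 131.45632557]
```

No slip: the bottom is at z≈117, as expected. Next I'll carry it over the paper and down.

```bash
python3 -m crank '[[[-0.3,-0.2,0,0,0,0,40],[-0.6,-0.38,0,0,0,0,40],[-0.8,-0.5,0,0,0,0,40],[-0.8,-0.5,0,0,0,0,40],[-0.8,-0.5,0,0,0,0,40],[-0.8,-0.5,0,0,0,0,40],[-0.8,-0.5,0,0,0,0,40],[-0.8,-0.5,0,0,0,0,40]]]'
python3 -m crank '[[[-0.8,-0.5,0,0,0,0,40],[-0.7,-0.45,0,0,0,0,40],[-0.4,-0.27,0,0,0,0,40],[-0.18,-0.14,0.4,0,0,0,40],[0,0,0.6,0,0,0,40],[0,0,0.6,0,0,0,40],[0,0,0.6,0,0,0,40],[0,0,0.6,0,0,0,40]]]'
python3 -m crank '[[[0,0,0.5,0,0,0,40],[0,0,0.4,0,0,0,40],[0,0,0.2,0,0,0,40],[0,0,0,0,0,0,40],[0,0,0,0,0,0,40],[0,0,0,0,0,0,40],[0,0,0,0,0,0,40],[0,0,0,0,0,0,40]]]'
python3 go.py 661.7 -24.1 9 90
python3 - <<'E'
from h import *
s=capture("side");cv2.imwrite("pics/s3.png",s)
cv2.imwrite("pics/m3.png",cv2.resize(s[130:240,300:420],None,fx=5,fy=5,interpolation=2))
print((pix("side",[661.7,-47,10])-[300,130])*5)
E
```

```text
time_s: 5.8
eef_pos: [610.9, 8.8, 115.1]
ee_rot: [-0.001, 0.001, 1.0, 0.0]
force: [0.1, 0.1, -6.9]
grip_width: 0.512
grip_force: 62.1
time_s: 6.6
eef_pos: [661.4, -23.8, 44.3]
ee_rot: [-0.001, 0.0, 1.0, 0.0]
force: [0.5, -0.3, -6.0]
grip_width: 0.514
grip_force: 62.2
time_s: 7.4
eef_pos: [662.2, -24.2, 18.8]
ee_rot: [0.0, 0.001, 1.0, -0.0]
force: [0.3, -0.1, -6.1]
grip_width: 0.508
grip_force: 62.1
pos [662.2 -24.2  18.8] close 89.9 tilt [ 0.001 -0.   ] j6 -1.78 t 7.4 F [ 0.3 -0.1 -6.1]
turn z units -0.01
shift after turn [0.02 0.01 0.39]
[301.06541878 407.96175384]
```

View pics/m3.png

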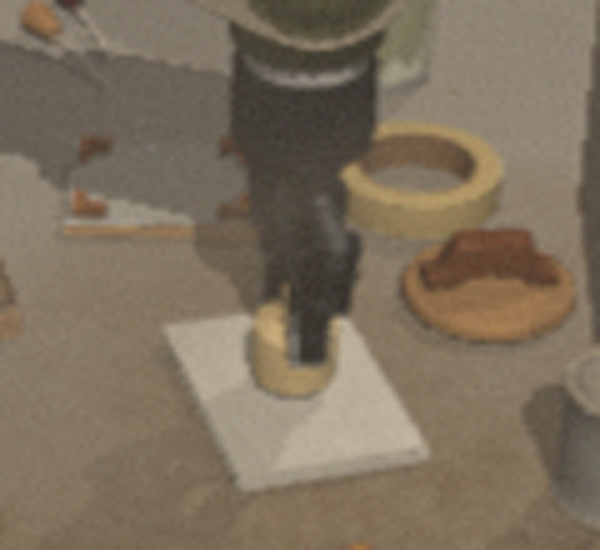

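The weight hangs upright over the middle of the pile, with its bottom at about (292,397) in the crop. I'll lower the last 9 mm and release.

```bash
python3 -m crank '[[[0,0,0.15,0,0,0,40],[0,0,0.1,0,0,0,40],[0,0,0.08,0,0,0,40],[0,0,0.05,0,0,0,40],[0,0,0,0,0,0,40],[0,0,0,0,0,0,40],[0,0,0,0,0,0,40],[0,0,0,0,0,0,40]]]'
python3 go.py 661.7 -24.1 9 90
```

```text
time_s: 8.25
eef_pos: [662.1, -24.2, 9.4]
ee_rot: [0.0, 0.001, 1.0, -0.0]
force: [-2.7, 0.5, 0.4]
grip_width: 0.511
grip_force: 63.0
pos [662.1 -24.2   9.4] close 89.9 tilt [ 0. -0.] j6 -1.78 t 8.25 F [-2.7  0.5  0.4]
turn z units -0.01
shift after turn [0.02 0.   0.02]
```

The weight is in contact. I'll open, rise and move over the narrow block.

```bash
python3 -m crank '[[[0,0,0,0,0,0,85],[0,0,0,0,0,0,85],[0,0,0,0,0,0,85],[0,0,0,0,0,0,85],[0,0,0,0,0,0,85],[0,0,-0.3,0,0,0,85],[0,0,-0.6,0,0,0,85],[0,0,-0.9,0,0,0,85]]]' 
python3 -m crank '[[[0,0,-0.9,0,0,0,85],[0,0,-0.9,0,0,0,85],[0,0,-0.6,0,0,0,85],[0.4,0.25,0,0,0,0,85],[0.8,0.55,0,0,0,0,85],[0.95,0.62,0,0,0,0,85],[0.95,0.62,0,0,0,0,85],[0.95,0.62,0,0,0,0,85]]]'
python3 -m crank '[[[0.95,0.62,0,0,0,0,85],[0.95,0.62,0,0,0,0,85],[0.8,0.55,0,0,0,0,85],[0.6,0.4,0,0,0,0,85],[0.33,0.19,0,0,0,0,85],[0,0,0,0,0,0,85],[0,0,0,0,0,0,85],[0,0,0,0,0,0,85]]]'
python3 go.py 470 101.5 25 90;  python3 - <<'E'
from h import *
t=capture("top");cv2.imwrite("pics/t4.png",t)
cv2.imwrite("pics/m4.png",cv2.resize(t[140:270,240:380],None,fx=4.5,fy=4.5,interpolation=2))
E
```

```text
time_s: 9.05
eef_pos: [661.7, -24.2, 54.8]
ee_rot: [-0.001, 0.001, 1.0, 0.0]
force: [0.3, 0.3, 1.1]
grip_width: 0.996
grip_force: 0.0
time_s: 9.85
eef_pos: [560.2, 42.9, 115.4]
ee_rot: [0.001, 0.001, 1.0, -0.0]
force: [0.2, 0.1, 0.2]
grip_width: 0.995
grip_force: 0.0
time_s: 10.65
eef_pos: [470.9, 101.6, 114.2]
ee_rot: [0.0, 0.001, 1.0, -0.0]
force: [-0.3, 0.2, -0.3]
grip_width: 0.997
grip_force: 0.0
pos [470.9 101.6 114.2] close 89.9 tilt [ 0.001 -0.   ] j6 -1.6 t 10.65 F [-0.3  0.2 -0.3]
turn z units -0.01
shift after turn [ 0.04 -0.    3.57]
```

View pics/m4.png

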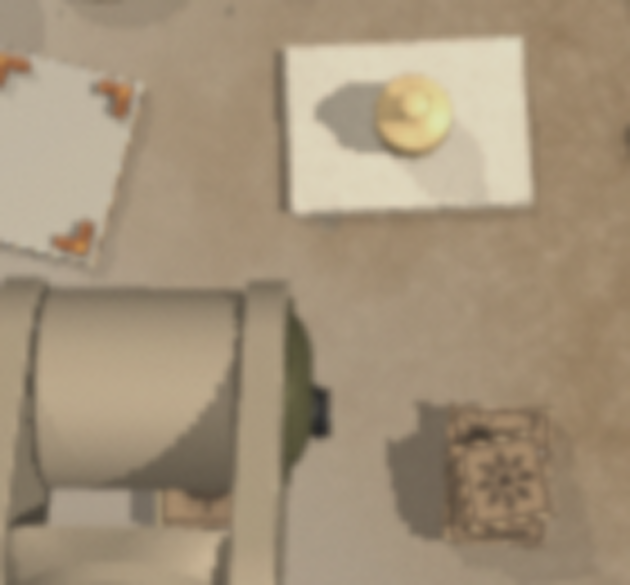

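The weight stands upright on the middle of the pile (crop (413,113), pile centre about (410,125)). Now I'll grasp the narrow block.

```bash
python3 -m crank '[[[0,0,0.8,0,0,0,85],[0,0,0.9,0,0,0,85],[0,0,0.8,0,0,0,85],[0,0,0.5,0,0,0,85],[0,0,0.3,0,0,0,70],[0,0,0.27,0,0,0,60],[0,0,0,0,0,0,34],[0,0,0,0,0,0,34]]]' 40
python3 -m crank '[[[0,0,0,0,0,0,34],[0,0,0,0,0,0,34],[0,0,0,0,0,0,34],[0,0,0,0,0,0,34],[0,0,-0.2,0,0,0,34],[0,0,-0.5,0,0,0,34],[0,0,-0.5,0,0,0,34],[0,0,-0.5,0,0,0,34]]]'
python3 -m crank '[[[0,0,-0.8,0,0,0,34],[0,0,-0.8,0,0,0,34],[0,0,-0.4,0,0,0,34],[0,0,0,0,0,0,34],[0,0,0,0,0,0,34],[0,0,0,0,0,0,34],[0,0,0,0,0,0,34],[0,0,0,0,0,0,34]]]'
python3 go.py 429 -353.2 13 78.5;  python3 - <<'E'
from h import *
t=capture("side");cv2.imwrite("pics/s5.png",t)
cv2.imwrite("pics/m5.png",cv2.resize(t[135:245,240:350],None,fx=5,fy=5,interpolation=2))
E
```

```text
time_s: 11.5
eef_pos: [470.5, 102.0, 25.1]
ee_rot: [0.0, 0.001, 1.0, 0.0]
force: [0.9, 0.1, 0.9]
grip_width: 0.397
grip_force: 0.0
time_s: 12.3
eef_pos: [470.2, 102.0, 68.1]
ee_rot: [0.0, 0.001, 1.0, 0.0]
force: [-0.8, 0.5, 0.3]
grip_width: 0.398
grip_force: 0.0
time_s: 13.1
eef_pos: [469.9, 102.0, 116.8]
ee_rot: [-0.0, 0.001, 1.0, 0.0]
force: [-0.2, -0.2, 0.0]
grip_width: 0.394
grip_force: 0.0
pos [469.9 102.  116.8] close 89.9 tilt [-0.001  0.   ] j6 -1.6 t 13.1 F [-0.2 -0.2  0. ]
turn z units 1.43
shift after turn [ -2.03 -18.17   4.15]
```

View pics/m5.png

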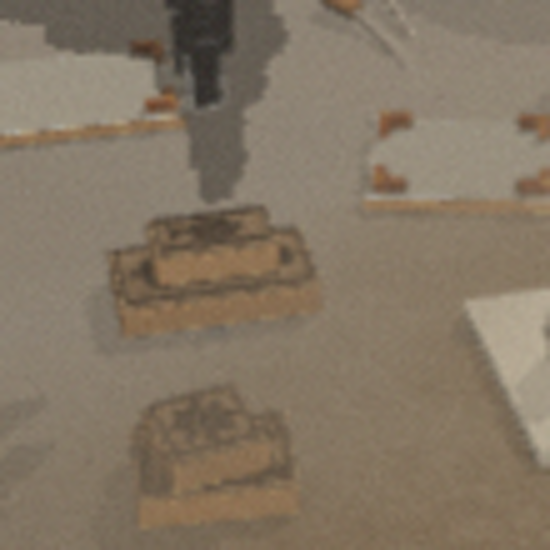

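The grasp missed. The fingers closed above the block with no contact, and the picture shows the tip at crop (205,104), about 25 mm higher than the reported TCP. The weight's 43.6 mm grip width agrees with that. I'll redo the grasp with TCP at about z=6, closing carefully and watching the force.

```bash
python3 -m crank '[[[0,0,0.9,0,0,0,85],[0,0,0.9,0,0,0,85],[0,0,0.9,0,0,0,85],[0,0,0.5,0,0,0,70],[0,0,0.4,0,0,0,60],[0,0,0.2,0,0,0,55],[0,0,0.2,0,0,0,50],[0,0,0,0,0,0,50]]]' 40
python3 -m crank '[[[0,0,0.12,0,0,0,50],[0,0,0.1,0,0,0,50],[0,0,0.08,0,0,0,50],[0,0,0.06,0,0,0,50],[0,0,0,0,0,0,34],[0,0,0,0,0,0,34],[0,0,0,0,0,0,34],[0,0,0,0,0,0,34]]]'
python3 go.py 429 -353.2 13 78.5
```

```text
time_s: 13.95
eef_pos: [470.1, 102.0, 17.1]
ee_rot: [-0.0, 0.001, 1.0, -0.0]
force: [0.3, 0.6, 0.5]
grip_width: 0.585
grip_force: 0.0
time_s: 14.75
eef_pos: [470.2, 102.0, 8.3]
ee_rot: [0.0, 0.001, 1.0, -0.0]
force: [0.0, -0.6, 0.4]
grip_width: 0.451
grip_force: 40.9
pos [470.2 102.    8.3] close 89.9 tilt [ 0. -0.] j6 -1.6 t 14.75 F [ 0.  -0.6  0.4]
turn z units 1.43
shift after turn [ -2.01 -18.17  -0.19]
```

The narrow block is gripped (38.5 mm, 41 N). The TCP sits 14.7 mm below the block's underside, so on the bed it should be at −4.5. I'll lift, turn and carry it.

```bash
python3 -m crank '[[[0,0,-0.2,0,0,0,34],[0,0,-0.5,0,0,0,34],[0,0,-0.7,0,0,0,34],[0,0,-0.8,0,0,0,34],[0,0,-0.5,0,0,0.48,34],[0,0,-0.2,0,0,0.48,34],[0,0,0,0,0,0.47,34],[0,-0.3,0,0,0,0,34]]]'
python3 -m crank '[[[-0.05,-0.6,0,0,0,0,34],[-0.1,-0.9,0,0,0,0,34],[-0.1,-0.9,0,0,0,0,34],[-0.1,-0.9,0,0,0,0,34],[-0.1,-0.9,0,0,0,0,34],[-0.1,-0.9,0,0,0,0,34],[-0.1,-0.9,0,0,0,0,34],[-0.1,-0.9,0,0,0,0,34]]]'
python3 -m crank '[[[-0.1,-0.9,0,0,0,0,34],[-0.1,-0.9,0,0,0,0,34],[-0.1,-0.9,0,0,0,0,34],[-0.1,-0.9,0,0,0,0,34],[-0.1,-0.9,0,0,0,0,34],[-0.1,-0.9,0,0,0,0,34],[-0.1,-0.9,0,0,0,0,34],[-0.1,-0.9,0,0,0,0,34]]]'
python3 -m crank '[[[-0.1,-0.9,0,0,0,0,34],[-0.1,-0.9,0,0,0,0,34],[-0.1,-0.7,0,0,0,0,34],[-0.1,-0.5,0,0,0,0,34],[0,-0.3,0,0,0,0,34],[0,0,0,0,0,0,34],[0,0,0,0,0,0,34],[0,0,0,0,0,0,34]]]'
python3 go.py 429 -353.2 -4.5 78.5
python3 - <<'E'
from h import *
t=capture("side");cv2.imwrite("pics/s6.png",t);u=capture("top");cv2.imwrite("pics/t6.png",u)
cv2.imwrite("pics/m6.png",np.hstack([cv2.resize(t[220:330,250:350],(400,440),interpolation=2),cv2.resize(u[190:290,270:360],(396,440),interpolation=2)]))
E
```

```text
time_s: 15.55
eef_pos: [468.9, 94.9, 81.8]
ee_rot: [0.001, 0.1, 0.995, 0.0]
force: [-0.0, -0.3, -1.4]
grip_width: 0.456
grip_force: 40.7
time_s: 16.35
eef_pos: [452.2, -79.4, 81.2]
ee_rot: [0.0, 0.099, 0.995, -0.0]
force: [0.3, -0.1, -0.5]
grip_width: 0.454
grip_force: 40.7
time_s: 17.15
eef_pos: [435.7, -259.7, 81.2]
ee_rot: [0.0, 0.099, 0.995, -0.0]
force: [-0.1, 0.5, -0.3]
grip_width: 0.459
grip_force: 40.7
time_s: 17.95
eef_pos: [429.7, -340.6, 80.8]
ee_rot: [-0.0, 0.1, 0.995, 0.0]
force: [-0.1, 0.1, -0.8]
grip_width: 0.457
grip_force: 40.7
pos [ 429.7 -340.6   80.8] close 78.5 tilt [-0.  0.] j6 -2.25 t 17.95 F [-0.1  0.1 -0.8]
turn z units 0.0
shift after turn [-0.07 -0.5   3.41]
```

View pics/m6.png

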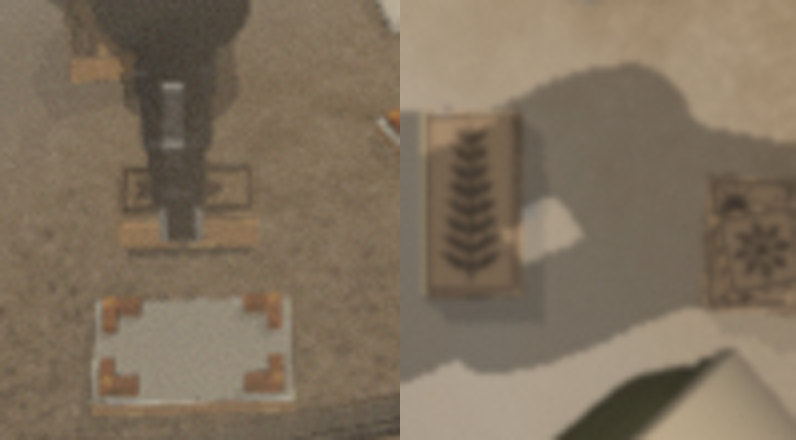

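The narrow block hangs level, with its front bottom edge from (120,248) to (258,248) in the left crop. The fingertip at (182,240) is just above the block's underside. I'll check the block's centre along its length against the grip.

Run:
```python
from h import *
im=cv2.imread("pics/s6.png").astype(float)
print((im[278,272:322,2]-im[278,272:322,0]).astype(int), (im[280,272:322,2]-im[280,272:322,0]).astype(int))
a,b=onz("side",(280,282),95.5),onz("side",(314.5,282),95.5); print(a,b,(a+b)/2, np.linalg.norm(a-b))
c=(a+b)/2; ang=np.radians(78.5); print("centre", c[:2]+20*np.array([np.cos(ang),np.sin(ang)]))
```

```text
[38 36 39 39 39 38 44 49 60 60 57 59 58 55 57 58 56 47 25 19 20 26 20 21
 18 24 19 22 28 47 56 55 56 56 54 58 55 55 58 59 56 57 49 42 40 41 41 41
 39 39] [40 36 41 35 38 41 41 48 58 57 58 55 59 60 54 57 57 51 40 34 35 34 34 26
 30 33 33 35 45 54 55 55 56 52 54 51 55 53 54 54 58 54 51 40 39 41 40 42
 37 39]
[ 394.7506652  -354.87352411   95.5       ] [ 463.28238122 -371.37612949   95.5       ] [ 429.01652321 -363.1248268    95.5       ] 70.49065246587337
centre [ 433.0038819  -343.52633271]
```

Run:
```python
from h import *
for d in(20,28): print(d,pix("side",[429.7-.2*d,-340.6-.98*d,100]))
g=lambda p:(p[0]/6.5+255,p[1]/6.5+205)
im=cv2.imread("pics/s5.png");print("s5 top narrow corners",[onz("side",(240+a/5,135+b/5),z)[:2].round(1).tolist() for a,b,z in((152,282,23),(288,262,23),(122,334,0),(322,311,0))])
```

```text
20 [295.28728698 279.6935216 ]
28 [295.23030616 282.44830431]
s5 top narrow corners [[435.4, 91.4], [515.0, 93.2], [414.5, 77.0], [530.1, 72.4]]
```

The finger projects to pixel 295.3, which agrees with the robot, so the block sits about 3.5 mm off-centre along its own +x. I'll compensate for that, then check bed_narrow from the side view alone and lower.

```bash
python3 - <<'E'
from h import *
for n,ps in dict(narrow=[(316.8,295.6),(317.5,313.6),(277.8,296.7),(277.1,314.2)],wide=[(347.8,159.3),(347.8,170.8),(317.4,158.5),(316.3,170.1)],long=[(270.2,144.1),(272.3,154.5),(231.7,148.3),(232.8,158.6)],square=[(371.7,240.5),(350,248.8),(386.6,254.7),(364.1,264.1)]).items():
    print(n,np.mean([onz("side",p,18) for p in ps],axis=0).round(1))
E
python3 go.py 425.8 -352.8 -4.5 78.5
```

```text
narrow [ 428.3 -352.5   18. ]
wide [646.2 202.9  18. ]
long [411.1 350.1  18. ]
square [ 628.6 -221.8   18. ]
pos [ 429.7 -340.8   80.8] close 78.5 tilt [-0.  0.] j6 -2.25 t 18.05 F [-0.5  0.3 -0.1]
turn z units 0.0
shift after turn [ 0.06 -0.5   3.41]
```

```bash
python3 -m crank '[[[0.04,-0.24,0,0,0,0,34],[0.04,-0.24,0.2,0,0,0,34],[0,0,0.5,0,0,0,34],[0,0,0.6,0,0,0,34],[0,0,0.6,0,0,0,34],[0,0,0.5,0,0,0,34],[0,0,0.3,0,0,0,34],[0,0,0.2,0,0,0,34]]]'
python3 -m crank '[[[0,0,0.2,0,0,0,34],[0,0,0.1,0,0,0,34],[0,0,0.08,0,0,0,34],[0,0,0.08,0,0,0,34],[0,0,0.05,0,0,0,34],[0,0,0,0,0,0,34],[0,0,0,0,0,0,34],[0,0,0,0,0,0,34]]]'
python3 go.py 425.2 -352.3 -4.5 78.5
```

```text
time_s: 18.85
eef_pos: [425.1, -352.5, 7.4]
ee_rot: [-0.0, 0.1, 0.995, 0.0]
force: [0.1, 0.2, -1.0]
grip_width: 0.452
grip_force: 40.7
time_s: 19.65
eef_pos: [425.3, -352.7, -4.4]
ee_rot: [0.0, 0.1, 0.995, -0.0]
force: [-0.4, -0.5, -0.1]
grip_width: 0.457
grip_force: 40.7
pos [ 425.3 -352.7   -4.4] close 78.5 tilt [ 0. -0.] j6 -2.27 t 19.65 F [-0.4 -0.5 -0.1]
turn z units -0.0
shift after turn [0.01 0.02 0.  ]
```

It's down with no side load. I'll release, rise and step clear to look.

```bash
python3 -m crank '[[[0,0,0,0,0,0,55],[0,0,0,0,0,0,60],[0,0,0,0,0,0,60],[0,0,-0.2,0,0,0,60],[0,0,-0.6,0,0,0,70],[0,0,-0.9,0,0,0,85],[0,0,-0.9,0,0,0,85],[0,0,-0.9,0,0,0,85]]]'
python3 -m crank '[[[0,0,-0.8,0,0,0,85],[-0.5,0.9,0,0,0,0,85],[-0.5,0.9,0,0,0,0,85],[-0.5,0.9,0,0,0,0,85],[-0.5,0.9,0,0,0,0,85],[-0.5,0.9,0,0,0,0,85],[-0.5,0.9,0,0,0,0,85],[-0.5,0.9,0,0,0,0,85]]]'
python3 go.py 438 -76 6 96
python3 - <<'E'
from h import *
t=capture("side");cv2.imwrite("pics/s7.png",t);u=capture("top");cv2.imwrite("pics/t7.png",u)
R=lambda im,x,y,w,h,f:cv2.resize(im[y:y+h,x:x+w],None,fx=f,fy=f,interpolation=2)
A=np.vstack([R(t,255,205,60,45,6.5),R(t,265,282,60,45,6.5)])[:585]
B=np.vstack([R(u,327,222,48,45,6.5),R(u,430,222,48,45,6.5)])[:585]
cv2.imwrite("pics/m7.png",np.hstack([A,B]))
E
```

```text
time_s: 20.45
eef_pos: [425.2, -352.6, 84.3]
ee_rot: [0.0, 0.1, 0.995, -0.0]
force: [-0.0, 0.2, 1.0]
grip_width: 0.992
grip_force: 0.0
time_s: 21.25
eef_pos: [543.1, -214.9, 103.4]
ee_rot: [0.0, 0.1, 0.995, -0.0]
force: [-1.2, -0.4, -0.5]
grip_width: 0.993
grip_force: 0.0
pos [ 543.1 -214.9  103.4] close 78.5 tilt [ 0. -0.] j6 -1.95 t 21.25 F [-1.2 -0.4 -0.5]
turn z units -2.19
shift after turn [3.6  5.97 3.9 ]
```

View pics/m7.png

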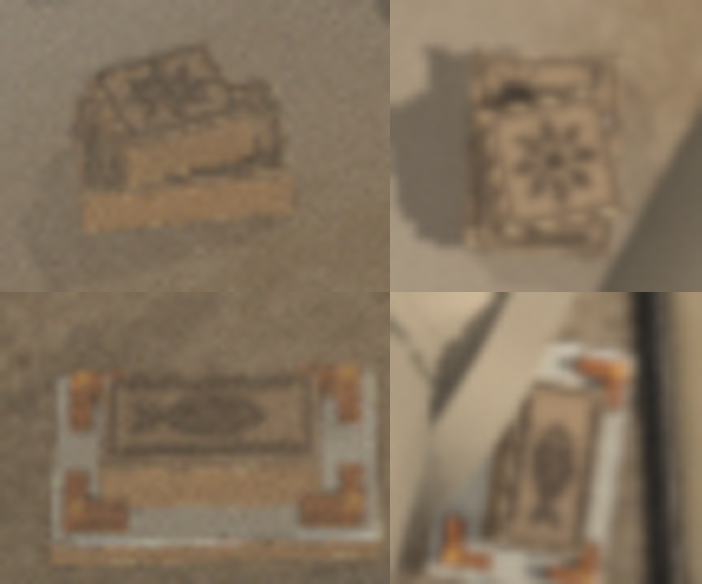

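The narrow block lies inside all four stops of its bed (bottom-left crop, block from 105 to 315, stops from 78 to 355). The square block's top corners in the upper-left crop are about (103,72), (205,45), (248,118) and (127,150). I'll measure those and the wide block.

Run:
```python
from h import *
h=lambda p:(p[0]/6.5+255,p[1]/6.5+205)
g=lambda p:((p[0]-390)/6.5+327,p[1]/6.5+222)
def rep(nm,n,f,cs,z):
    P=np.array([onz(n,f(c),z)[:2] for c in cs]); e=np.diff(P[[0,1,2,3,0]],axis=0) if len(P)>2 else np.diff(P,axis=0)
    print(nm,P.round(0).tolist(),P.mean(0).round(1),np.linalg.norm(e,axis=1).round(1),np.degrees(np.arctan2(e[:,1],e[:,0])).round(1))
rep("sq side","side",h,[(103,72),(205,45),(248,118),(127,150)],46)
rep("sq top","top",g,[(488,115),(600,103),(618,210),(508,225)],46)
rep("wide front bottom side","side",h,[(82,234),(292,212)],0)
rep("wide top","top",g,[(472,58),(617,62),(610,250),(467,248)],23)
```

```text
sq side [[416.0, -58.0], [459.0, -50.0], [467.0, -101.0], [418.0, -110.0]] [440.  -79.9] [43.4 52.4 49.8 52.4] [  11.1  -81.2 -169.7   91.8]
sq top [[456.0, -50.0], [460.0, -96.0], [416.0, -103.0], [411.0, -57.0]] [436.  -76.6] [46.4 44.4 45.6 45.7] [ -85.  -172.    96.6    9. ]
wide front bottom side [[399.0, -100.0], [482.0, -106.0]] [ 440.2 -103.3] [83.4] [-4.2]
wide top [[481.0, -45.0], [478.0, -106.0], [400.0, -101.0], [402.0, -41.0]] [440.4 -73.4] [61.  78.6 59.7 79.4] [-92.6 176.3  88.1  -2.8]
```

Square centre is about (438.5,−78) at +8°, and wide about (441.5,−73) at −4°. I'll go to the square with its closing line at 98°.

```bash
python3 -m crank '[[[0,0,0,0,0,-0.82,85],[0,0,0,0,0,-0.82,85],[0,0,0,0,0,-0.8,85],[0.2,0.4,0,0,0,0,85],[0.4,0.7,0,0,0,0,85],[0.5,0.9,0,0,0,0,85],[0.5,0.9,0,0,0,0,85],[0.5,0.9,0,0,0,0,85]]]'
python3 -m crank '[[[0.5,0.9,0,0,0,0,85],[0.4,0.7,0,0,0,0,85],[0.38,0.6,0,0,0,0,85],[0,0,0,0,0,0,85],[0,0,0,0,0,0,85],[0,0,0,0,0,0,85],[0,0,0,0,0,0,85],[0,0,0,0,0,0,85]]]'
python3 go.py 438.5 -78 8 98
```

```text
time_s: 22.15
eef_pos: [476.2, -128.8, 103.3]
ee_rot: [0.0, -0.07, 0.998, -0.0]
force: [0.1, -0.1, 0.1]
grip_width: 0.995
grip_force: 0.0
time_s: 22.95
eef_pos: [438.1, -79.4, 102.9]
ee_rot: [-0.0, -0.07, 0.998, 0.0]
force: [-0.5, 0.4, -0.1]
grip_width: 0.999
grip_force: 0.0
pos [438.1 -79.4 102.9] close 98.0 tilt [-0. -0.] j6 -2.15 t 22.95 F [-0.5  0.4 -0.1]
turn z units -0.0
shift after turn [-0.03  0.05  3.8 ]
```

```bash
python3 -m crank '[[[-0.03,0.04,0.8,0,0,0,85],[0,0,0.8,0,0,0,85],[0,0,0.7,0,0,0,85],[0,0,0.5,0,0,0,80],[0,0,0.4,0,0,0,75],[0,0,0.2,0,0,0,70],[0,0,0.2,0,0,0,65],[0,0,0.1,0,0,0,65]]]' 40
python3 -m crank '[[[0,0,0.1,0,0,0,60],[0,0,0,0,0,0,57],[0,0,0,0,0,0,50],[0,0,0,0,0,0,46],[0,0,0,0,0,0,46],[0,0,0,0,0,0,46],[0,0,0,0,0,0,46],[0,0,0,0,0,0,46]]]'
python3 go.py 629 -222 8 105.7
```

```text
time_s: 23.75
eef_pos: [438.6, -78.0, 10.4]
ee_rot: [0.0, -0.07, 0.998, -0.0]
force: [0.2, -1.0, 0.1]
grip_width: 0.762
grip_force: 0.0
time_s: 24.55
eef_pos: [438.6, -78.0, 8.4]
ee_rot: [0.0, -0.07, 0.998, -0.0]
force: [-1.8, 1.5, 5.4]
grip_width: 0.594
grip_force: 42.6
pos [438.6 -78.    8.4] close 98.0 tilt [ 0. -0.] j6 -2.15 t 24.55 F [-1.8  1.5  5.4]
turn z units -0.96
shift after turn [-5.77 -7.61  0.02]
```

The square is gripped (50.7 mm). I'll lift, turn and carry it.

```bash
python3 -m crank '[[[0,0,-0.2,0,0,0,46],[0,0,-0.5,0,0,0,46],[0,0,-0.7,0,0,0,46],[0,0,-0.8,0,0,0,46],[0,0,-0.6,0,0,-0.5,46],[0,0,-0.3,0,0,-0.46,46],[-0.3,-0.4,0,0,0,0,46],[-0.5,-0.65,0,0,0,0,46]]]'
python3 -m crank '[[[-0.65,-0.87,0,0,0,0,46],[-0.65,-0.87,0,0,0,0,46],[-0.65,-0.87,0,0,0,0,46],[-0.65,-0.87,0,0,0,0,46],[-0.65,-0.87,0,0,0,0,46],[-0.65,-0.87,0,0,0,0,46],[-0.5,-0.6,0,0,0,0,46],[-0.37,-0.44,0,0,0,0,46]]]'
python3 -m crank '[[[-0.2,-0.3,0,0,0,0,46],[0,0,0,0,0,0,46],[0,0,0,0,0,0,46],[0,0,0,0,0,0,46],[0,0,0,0,0,0,46],[0,0,0,0,0,0,46],[0,0,0,0,0,0,46],[0,0,0,0,0,0,46]]]'
python3 go.py 629 -222 -4.6 105.7
python3 - <<'E'
from h import *
t=capture("side");cv2.imwrite("pics/s8.png",t);u=capture("top");cv2.imwrite("pics/t8.png",u)
R=lambda im,x,y,w,h,f:cv2.resize(im[y:y+h,x:x+w],None,fx=f,fy=f,interpolation=2)
A=R(t,330,180,80,95,5)
B=R(u,310,215,64,95,5)
cv2.imwrite("pics/m8.png",np.hstack([A,B]))
print((pix("side",[629,-222-30,98])-[330,180])*5)
E
```

```text
time_s: 25.35
eef_pos: [464.8, -97.7, 86.0]
ee_rot: [0.0, -0.137, 0.991, -0.0]
force: [-0.2, 0.4, -0.8]
grip_width: 0.597
grip_force: 42.0
time_s: 26.15
eef_pos: [622.6, -217.0, 85.2]
ee_rot: [-0.0, -0.136, 0.991, -0.0]
force: [-0.1, -0.3, -1.7]
grip_width: 0.593
grip_force: 41.9
time_s: 26.95
eef_pos: [628.7, -222.1, 85.6]
ee_rot: [0.0, -0.136, 0.991, -0.0]
force: [0.4, 0.6, -0.5]
grip_width: 0.595
grip_force: 41.9
pos [ 628.7 -222.1   85.6] close 105.7 tilt [ 0. -0.] j6 -2.36 t 26.95 F [ 0.4  0.6 -0.5]
turn z units -0.0
shift after turn [-0.01 -0.    3.61]
[219.26129084 267.72281513]
```

View pics/m8.png

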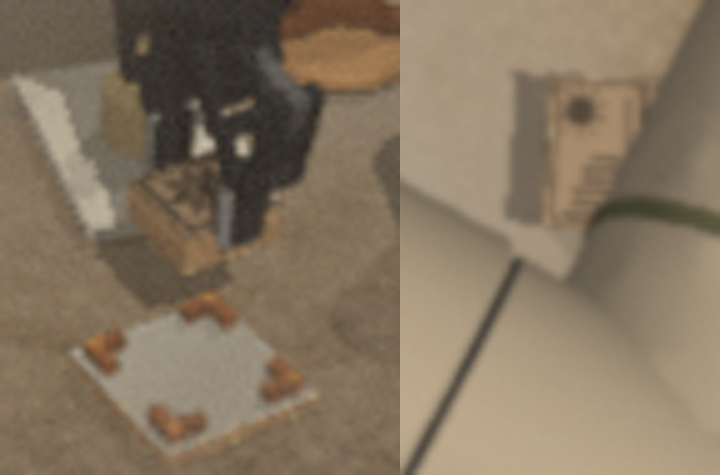

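The square is held level above its bed; its front bottom edge runs from (187,275) to (278,237) in the left crop. I'll check the offset.

Run:
```python
from h import *
h=lambda p:(p[0]/5+330,p[1]/5+180)
a,b=[onz("side",h(p),100.2)[:2] for p in((187,275),(279,237))]
v=np.radians(105.7); print(a,b,np.linalg.norm(b-a),np.degrees(np.arctan2(*(b-a)[::-1])),(a+b)/2+26*np.array([np.cos(v),np.sin(v)]))
```

```text
[ 612.12560876 -256.15525744] [ 662.08097122 -239.46406071] 52.67005113563522 18.475619203786618 [ 630.06767839 -222.77967367]
```

It's centred within about 1.5 mm. I'll lower and release.

```bash
python3 -m crank '[[[0.02,0,0.3,0,0,0,46],[0.02,0,0.6,0,0,0,46],[0,0,0.7,0,0,0,46],[0,0,0.6,0,0,0,46],[0,0,0.5,0,0,0,46],[0,0,0.3,0,0,0,46],[0,0,0.2,0,0,0,46],[0,0,0.1,0,0,0,46]]]'
python3 -m crank '[[[0,0,0.1,0,0,0,46],[0,0,0.1,0,0,0,46],[0,0,0.06,0,0,0,46],[0,0,0.04,0,0,0,46],[0,0,0,0,0,0,46],[0,0,0,0,0,0,46],[0,0,0,0,0,0,46],[0,0,0,0,0,0,46]]]'
python3 -m crank '[[[0,0,0,0,0,0,60],[0,0,0,0,0,0,65],[0,0,0,0,0,0,65],[0,0,-0.2,0,0,0,65],[0,0,-0.6,0,0,0,75],[0,0,-0.9,0,0,0,85],[0,0,-0.9,0,0,0,85],[0,0,-0.9,0,0,0,85]]]'
python3 go.py 441.5 -73 85 86
```

```text
time_s: 27.85
eef_pos: [627.9, -222.4, 2.8]
ee_rot: [0.0, -0.136, 0.991, -0.0]
force: [-0.4, 0.2, -0.6]
grip_width: 0.592
grip_force: 41.9
time_s: 28.65
eef_pos: [627.8, -222.4, -4.4]
ee_rot: [0.0, -0.136, 0.991, -0.0]
force: [0.0, -0.1, -1.3]
grip_width: 0.598
grip_force: 42.0
time_s: 29.45
eef_pos: [628.0, -222.5, 85.4]
ee_rot: [0.001, -0.136, 0.991, -0.0]
force: [-0.3, -0.3, 0.1]
grip_width: 0.992
grip_force: 0.0
pos [ 628.  -222.5   85.4] close 105.7 tilt [ 0.001 -0.001] j6 -2.36 t 29.45 F [-0.3 -0.3  0.1]
turn z units 2.46
shift after turn [7.86 5.45 0.  ]
```

The square is released. Next is the wide block, at (442.3,−72.5) by the side view, closing line 86°.

```bash
python3 -m crank '[[[0,0,0,0,0,0.82,85],[0,0,0,0,0,0.82,85],[0,0,0,0,0,0.82,85],[0.4,0.3,0,0,0,0,85],[0.7,0.5,0,0,0,0,85],[0.9,0.62,0,0,0,0,85],[0.9,0.62,0,0,0,0,85],[0.9,0.62,0,0,0,0,85]]]'
python3 -m crank '[[[0.9,0.62,0,0,0,0,85],[0.9,0.62,0,0,0,0,85],[0.9,0.62,0,0,0,0,85],[0.7,0.5,0,0,0,0,85],[0.4,0.3,0,0,0,0,85],[0.22,0.13,0,0,0,0,85],[0,0,0,0,0,0,85],[0,0,0,0,0,0,85]]]'
python3 go.py 442.3 -72.5 -14.5 86;  python3 - <<'E'
from h import *
t=capture("side");cv2.imwrite("pics/s9.png",t)
E
```

```text
time_s: 30.25
eef_pos: [537.1, -148.9, 84.3]
ee_rot: [0.001, 0.035, 0.999, -0.0]
force: [0.8, 0.2, 0.5]
grip_width: 0.998
grip_force: 0.0
time_s: 31.05
eef_pos: [442.9, -73.3, 83.5]
ee_rot: [0.001, 0.035, 0.999, -0.0]
force: [-0.2, 0.4, -0.4]
grip_width: 0.999
grip_force: 0.0
pos [442.9 -73.3  83.5] close 86.0 tilt [ 0.001 -0.001] j6 -1.93 t 31.05 F [-0.2  0.4 -0.4]
turn z units -0.0
shift after turn [0.03 0.03 3.92]
```

```bash
python3 -m crank '[[[0.03,0.03,0.7,0,0,0,85],[0,0,0.8,0,0,0,85],[0,0,0.8,0,0,0,85],[0,0,0.6,0,0,0,85],[0,0,0.4,0,0,0,85],[0,0,0.3,0,0,0,85],[0,0,0.2,0,0,0,80],[0,0,0.06,0,0,0,75]]]' 40
python3 -m crank '[[[0,0,0,0,0,0,68],[0,0,0,0,0,0,60],[0,0,0,0,0,0,56],[0,0,0,0,0,0,56],[0,0,0,0,0,0,56],[0,0,0,0,0,0,56],[0,0,0,0,0,0,56],[0,0,0,0,0,0,56]]]'
python3 go.py 646.2 204 -3 74.4
```

```text
time_s: 31.9
eef_pos: [441.7, -72.1, -13.7]
ee_rot: [-0.0, 0.035, 0.999, -0.0]
force: [0.3, -1.4, 0.2]
grip_width: 0.881
grip_force: 0.0
time_s: 32.7
eef_pos: [441.9, -72.2, -12.8]
ee_rot: [0.0, 0.035, 0.999, -0.0]
force: [-1.9, 0.1, 5.6]
grip_width: 0.71
grip_force: 43.0
pos [441.9 -72.2 -12.8] close 86.0 tilt [ 0.001 -0.   ] j6 -1.93 t 32.7 F [-1.9  0.1  5.6]
turn z units 1.45
shift after turn [-4.9  12.84 -0.39]
```

```bash
python3 -m crank '[[[0,0,-0.2,0,0,0,56],[0,0,-0.5,0,0,0,56],[0,0,-0.7,0,0,0,56],[0,0,-0.8,0,0,0.48,56],[0,0,-0.7,0,0,0.48,56],[0,0,-0.5,0,0,0.49,56],[0,0,-0.1,0,0,0,56],[-0.15,0.4,0,0,0,0,56]]]'
python3 -m crank '[[[-0.27,0.7,0,0,0,0,56],[-0.34,0.9,0,0,0,0,56],[-0.34,0.9,0,0,0,0,56],[-0.34,0.9,0,0,0,0,56],[-0.34,0.9,0,0,0,0,56],[-0.34,0.9,0,0,0,0,56],[-0.34,0.9,0,0,0,0,56],[-0.34,0.9,0,0,0,0,56]]]'
python3 -m crank '[[[-0.34,0.9,0,0,0,0,56],[-0.34,0.9,0,0,0,0,56],[-0.34,0.9,0,0,0,0,56],[-0.34,0.9,0,0,0,0,56],[-0.34,0.9,0,0,0,0,56],[-0.24,0.64,0,0,0,0,56],[-0.15,0.4,0,0,0,0,56],[0,0,0,0,0,0,56]]]'
python3 -m crank '[[[0,0,0,0,0,0,56],[0,0,0,0,0,0,56],[0,0,0,0,0,0,56],[0,0,0,0,0,0,56],[0,0,0,0,0,0,56],[0,0,0,0,0,0,56],[0,0,0,0,0,0,56],[0,0,0,0,0,0,56]]]'
python3 go.py 646.2 204 -2.8 74.4
python3 - <<'E'
from h import *
t=capture("side");cv2.imwrite("pics/s10.png",t);u=capture("top");cv2.imwrite("pics/t10.png",u)
R=lambda im,x,y,w,h,f:cv2.resize(im[y:y+h,x:x+w],None,fx=f,fy=f,interpolation=2)
A=R(t,295,110,75,80,5);A2=R(t,335,230,75,36,5)
B=R(u,255,180,84,116,5)
cv2.imwrite("pics/m10.png",np.hstack([np.vstack([A,A2]),B]))
print((pix("side",[646.2,204-35,88])-[295,110])*5)
E
```

```text
time_s: 33.5
eef_pos: [447.9, -63.6, 74.2]
ee_rot: [0.0, 0.135, 0.991, -0.0]
force: [-0.1, 1.2, -0.9]
grip_width: 0.717
grip_force: 44.0
time_s: 34.3
eef_pos: [558.9, 89.0, 72.9]
ee_rot: [-0.001, 0.135, 0.991, -0.0]
force: [0.3, -0.1, -1.1]
grip_width: 0.711
grip_force: 44.0
time_s: 35.1
eef_pos: [646.0, 208.4, 72.3]
ee_rot: [-0.001, 0.134, 0.991, -0.0]
force: [-0.0, 0.5, -0.9]
grip_width: 0.707
grip_force: 44.0
time_s: 35.9
eef_pos: [646.3, 206.7, 74.0]
ee_rot: [-0.0, 0.136, 0.991, 0.0]
force: [0.9, 0.1, -0.8]
grip_width: 0.714
grip_force: 44.0
pos [646.3 206.7  74. ] close 74.4 tilt [-0.  0.] j6 -1.16 t 35.9 F [ 0.9  0.1 -0.8]
turn z units 0.0
shift after turn [-0.03 -0.1   3.07]
[200.89241393 199.88486263]
```

View pics/m10.png

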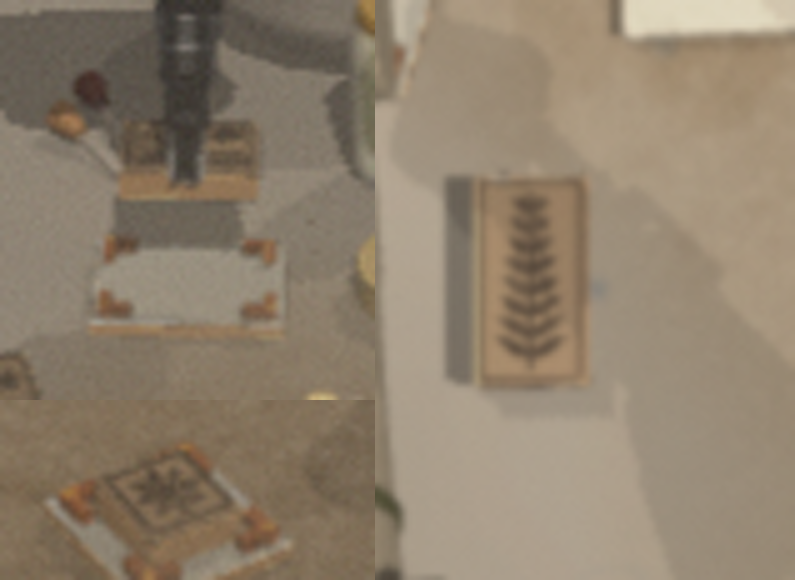

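The square lies inside its stops (lower-left). The wide block's front bottom edge runs from (120,200) to (260,197), and the long block's top from (477,178) to (587,385) in the right crop. I'll check both numerically.

Run:
```python
from h import *
h=lambda p:(p[0]/5+295,p[1]/5+110)
a,b=[onz("side",h(p),87)[:2] for p in((120,201),(260,198))]
v=np.radians(74.4); u=np.array([np.cos(v),np.sin(v)])
print(a,b,np.linalg.norm(b-a),np.degrees(np.arctan2(*(b-a)[::-1])),(a+b)/2+31*u)
print("finger",(pix("side",np.r_[np.array([646.3,206.7])-36*u,90])-[295,110])*5)
g=lambda p:((p[0]-375)/5+255,p[1]/5+180)
P=np.array([onz("top",g(p),23)[:2] for p in((476,177),(588,177),(589,386),(476,386))]);print(P.round(1),P.mean(0))
s=cv2.imread("pics/s10.png").astype(int); # long front bottom edge, side
d=(s[...,2]-s[...,0])
for r in(195,197,199): print(r,d[r,255:312])
```

```text
[599.34133111 181.14205269] [681.62305914 164.4651583 ] 83.95475909423881 -11.457525486417842 [648.81870957 202.66164507]
finger [184.1275427 196.4434955]
[[526.9 130.7]
 [525.8  69.1]
 [411.8  69.9]
 [412.8 131.3]] [469.33856655 100.25359928]
195 [29 27 23 26 24 24 23 27 39 46 33 34 35 35 36 43 45 47 49 45 39 43 44 45
 49 54 54 58 56 54 57 54 58 58 60 55 57 58 53 56 52 52 51 51 52 49 52 48
 47 39 30 29 34 33 32 35 35]
197 [26 23 23 23 24 22 24 25 35 53 54 58 54 63 64 61 56 56 58 57 57 57 57 58
 53 56 56 53 58 55 55 57 57 53 54 58 56 55 54 55 48 51 51 49 46 46 48 43
 42 36 33 34 33 37 35 33 33]
199 [26 26 25 25 22 22 22 22 26 49 56 57 56 56 57 53 57 58 55 55 55 55 54 56
 55 56 52 52 51 46 48 49 45 37 36 32 29 28 30 31 31 31 27 29 30 28 32 31
 31 32 31 33 34 33 33 34 34]
```

```bash
python3 -m crank '[[[0.05,-0.1,0.3,0,0,0,56],[0,0,0.6,0,0,0,56],[0,0,0.7,0,0,0,56],[0,0,0.6,0,0,0,56],[0,0,0.3,0,0,0,56],[0,0,0.2,0,0,0,56],[0,0,0.1,0,0,0,56],[0,0,0.1,0,0,0,56]]]'
python3 -m crank '[[[0,0,0.07,0,0,0,56],[0,0,0.05,0,0,0,56],[0,0,0.03,0,0,0,56],[0,0,0,0,0,0,56],[0,0,0,0,0,0,56],[0,0,0,0,0,0,56],[0,0,0,0,0,0,56],[0,0,0,0,0,0,56]]]'
python3 go.py 644.3 204.5 -3 74.4
```

```text
time_s: 36.8
eef_pos: [644.8, 204.7, 1.9]
ee_rot: [0.0, 0.136, 0.991, 0.0]
force: [0.4, 0.4, -0.7]
grip_width: 0.711
grip_force: 44.0
time_s: 37.6
eef_pos: [644.4, 204.6, -2.2]
ee_rot: [0.0, 0.136, 0.991, -0.0]
force: [0.1, 0.1, -1.2]
grip_width: 0.707
grip_force: 44.0
pos [644.4 204.6  -2.2] close 74.4 tilt [ 0. -0.] j6 -1.16 t 37.6 F [ 0.1  0.1 -1.2]
turn z units 0.0
shift after turn [ 0.   -0.01  0.03]
```

I'll release, rise and go to the long block.

```bash
python3 -m crank '[[[0,0,0.02,0,0,0,56],[0,0,0,0,0,0,70],[0,0,0,0,0,0,76],[0,0,0,0,0,0,76],[0,0,-0.2,0,0,0,80],[0,0,-0.6,0,0,0,85],[0,0,-0.9,0,0,0,85],[0,0,-0.9,0,0,0,85]]]'
python3 -m crank '[[[0,0,-0.7,0,0,0,85],[0,0,-0.2,0,0,-0.9,85],[0,0,0,0,0,-0.9,85],[0,0,0,0,0,0,85],[0,0,0,0,0,0,85],[0,0,0,0,0,0,85],[0,0,0,0,0,0,85],[0,0,0,0,0,0,85]]]'
python3 go.py 471.5 101 -13 89.3;  python3 - <<'E'
from h import *
t=capture("side");cv2.imwrite("pics/s11.png",t)
E
```

```text
time_s: 38.4
eef_pos: [644.6, 204.7, 64.3]
ee_rot: [0.0, 0.136, 0.991, 0.0]
force: [-0.1, -0.1, -0.3]
grip_width: 1.0
grip_force: 0.0
time_s: 39.2
eef_pos: [644.4, 204.6, 84.7]
ee_rot: [-0.0, 0.011, 1.0, -0.0]
force: [0.0, 0.2, -0.1]
grip_width: 0.999
grip_force: 0.0
pos [644.4 204.6  84.7] close 88.8 tilt [-0. -0.] j6 -1.41 t 39.2 F [ 0.   0.2 -0.1]
turn z units -0.07
shift after turn [ 6.86 -4.23  3.91]
```

```bash
python3 -m crank '[[[0.4,-0.25,0,0,0,0,85],[0.7,-0.43,0,0,0,0,85],[0.9,-0.55,0,0,0,0,85],[0.9,-0.55,0,0,0,0,85],[0.9,-0.55,0,0,0,0,85],[0.9,-0.55,0,0,0,0,85],[0.8,-0.5,0,0,0,0,85],[0.6,-0.4,0,0,0,0,85]]]'
python3 -m crank '[[[0.5,-0.3,0,0,0,0,85],[0.26,-0.15,0,0,0,0,85],[0,0,0.6,0,0,0,85],[0,0,0.8,0,0,0,85],[0,0,0.6,0,0,0,85],[0,0,0.2,0,0,0,85],[0,0,0,0,0,0,85],[0,0,0,0,0,0,85]]]'
python3 go.py 471.2 101 -13 89.3
```

```text
time_s: 40.05
eef_pos: [488.8, 112.8, 84.9]
ee_rot: [-0.0, 0.011, 1.0, -0.0]
force: [0.5, -0.5, 0.6]
grip_width: 0.996
grip_force: 0.0
time_s: 40.85
eef_pos: [471.3, 102.5, 30.4]
ee_rot: [0.001, 0.01, 1.0, -0.0]
force: [0.3, -0.1, 0.7]
grip_width: 0.993
grip_force: 0.0
pos [471.3 102.5  30.4] close 88.8 tilt [ 0.001 -0.   ] j6 -1.58 t 40.85 F [ 0.3 -0.1  0.7]
turn z units -0.06
shift after turn [ 0.   -0.06  1.73]
```

```bash
python3 -m crank '[[[0,-0.04,0.5,0,0,0,85],[0,0,0.5,0,0,0,85],[0,0,0.3,0,0,0,85],[0,0,0.25,0,0,0,85],[0,0,0.18,0,0,0,85],[0,0,0,0,0,0,76],[0,0,0,0,0,0,68],[0,0,0,0,0,0,60]]]' 45
python3 -m crank '[[[0,0,0,0,0,0,56],[0,0,0,0,0,0,56],[0,0,0,0,0,0,56],[0,0,0,0,0,0,56],[0,0,0,0,0,0,56],[0,0,0,0,0,0,56],[0,0,-0.2,0,0,0,56],[0,0,-0.4,0,0,0,56]]]'
python3 -m crank '[[[0,0,-0.7,0,0,0,56],[0,0,-0.8,0,0,0,56],[0,0,-0.7,0,0,0,56],[0,0,-0.5,0,0,0,56],[0,0,-0.2,0,0,0,56],[0,0,0,0,0,0,56],[0,0,0,0,0,0,56],[0,0,0,0,0,0,56]]]'
python3 go.py 411.3 351.2 -3 88.8
```

```text
time_s: 41.65
eef_pos: [471.0, 101.5, -12.8]
ee_rot: [0.0, 0.01, 1.0, 0.0]
force: [-0.4, 0.6, 2.2]
grip_width: 0.714
grip_force: 41.8
time_s: 42.45
eef_pos: [470.3, 101.5, 1.7]
ee_rot: [-0.001, 0.01, 1.0, -0.0]
force: [-1.1, -0.5, -1.1]
grip_width: 0.707
grip_force: 49.7
time_s: 43.25
eef_pos: [470.3, 101.5, 73.4]
ee_rot: [-0.001, 0.01, 1.0, -0.0]
force: [-0.0, 0.2, -2.5]
grip_width: 0.708
grip_force: 49.8
pos [470.3 101.5  73.4] close 88.8 tilt [-0.001  0.   ] j6 -1.58 t 43.25 F [-0.   0.2 -2.5]
turn z units 0.0
shift after turn [2.56 9.94 3.06]
```

The long block is lifted. I'll carry it to its bed.

```bash
python3 -m crank '[[[0.1,0.4,0,0,0,0,56],[0.18,0.7,0,0,0,0,56],[0.23,0.9,0,0,0,0,56],[0.23,0.9,0,0,0,0,56],[0.23,0.9,0,0,0,0,56],[0.23,0.9,0,0,0,0,56],[0.23,0.9,0,0,0,0,56],[0.23,0.9,0,0,0,0,56]]]'
python3 -m crank '[[[0.23,0.9,0,0,0,0,56],[0.23,0.9,0,0,0,0,56],[0.2,0.7,0,0,0,0,56],[0.15,0.54,0,0,0,0,56],[0.09,0.4,0,0,0,0,56],[0,0,0,0,0,0,56],[0,0,0,0,0,0,56],[0,0,0,0,0,0,56]]]'
python3 go.py 411.3 351.2 -3 88.8
python3 - <<'E'
from h import *
t=capture("side");cv2.imwrite("pics/s12.png",t);u=capture("top");cv2.imwrite("pics/t12.png",u)
R=lambda im,x,y,w,h,f:cv2.resize(im[y:y+h,x:x+w],None,fx=f,fy=f,interpolation=2)
A=R(t,215,105,80,65,5);A2=R(t,300,140,80,50,5)
B=R(u,215,140,76,115,5)
cv2.imwrite("pics/m12.png",np.hstack([np.vstack([A,A2]),B]))
u=sense()["eef_pos"]
print("finger",(pix("side",[u[0]-.8,u[1]-36,u[2]+17])-[215,105])*5)
E
```

```text
time_s: 44.05
eef_pos: [431.8, 266.3, 73.7]
ee_rot: [-0.0, 0.01, 1.0, -0.0]
force: [0.4, -0.1, -1.5]
grip_width: 0.706
grip_force: 49.8
time_s: 44.85
eef_pos: [412.1, 350.7, 74.0]
ee_rot: [-0.0, 0.011, 1.0, -0.0]
force: [-0.2, -1.2, -1.7]
grip_width: 0.708
grip_force: 49.8
pos [412.1 350.7  74. ] close 88.8 tilt [-0. -0.] j6 -1.06 t 44.85 F [-0.2 -1.2 -1.7]
turn z units -0.0
shift after turn [0.03 0.02 3.08]
finger [180.95712465 155.94239392]
```

View pics/m12.png

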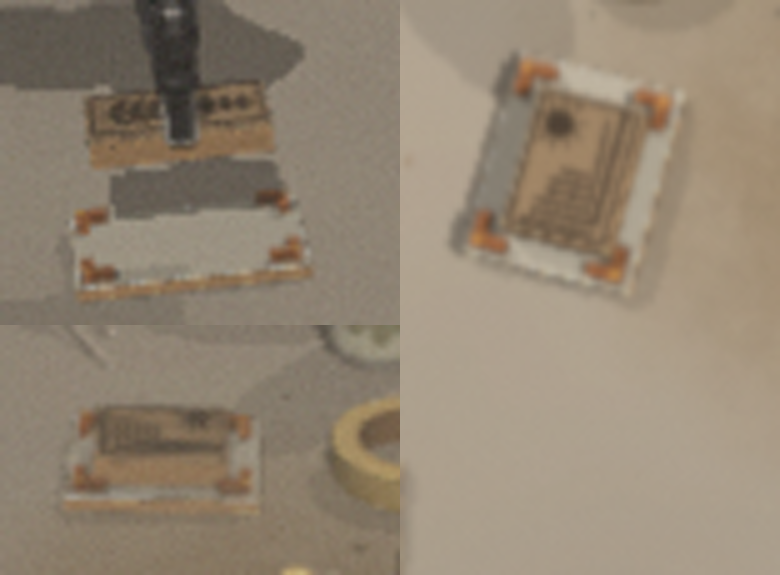

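The wide block sits inside its stops. The long block is held centred: edge midpoint 182 against the finger at 181. I'll lower and release.

```bash
python3 -m crank '[[[0.03,0.02,0.3,0,0,0,56],[0,0,0.6,0,0,0,56],[0,0,0.7,0,0,0,56],[0,0,0.6,0,0,0,56],[0,0,0.3,0,0,0,56],[0,0,0.2,0,0,0,56],[0,0,0.1,0,0,0,56],[0,0,0.1,0,0,0,56]]]'
python3 -m crank '[[[0,0,0.07,0,0,0,56],[0,0,0.05,0,0,0,56],[0,0,0.04,0,0,0,56],[0,0,0,0,0,0,56],[0,0,0,0,0,0,56],[0,0,0,0,0,0,56],[0,0,0,0,0,0,56],[0,0,0,0,0,0,56]]]'
python3 go.py 411.3 351.2 -3 88.8
python3 -m crank '[[[0,0,0,0,0,0,66],[0,0,0,0,0,0,76],[0,0,0,0,0,0,76],[0,0,0,0,0,0,76],[0,0,-0.2,0,0,0,80],[0,0,-0.6,0,0,0,85],[0,0,-0.9,0,0,0,85],[0,0,-0.9,0,0,0,85]]]'
python3 -m crank '[[[0.2,-0.9,-0.8,0,0,0,85],[0.2,-0.9,-0.5,0,0,0,85],[0,-0.9,0,0,0,0,85],[0,-0.9,0,0,0,0,85],[0,-0.9,0,0,0,0,85],[0,-0.9,0,0,0,0,85],[0,-0.5,0,0,0,0,85],[0,0,0,0,0,0,85]]]'
python3 - <<'E'
from h import *
t=capture("side");cv2.imwrite("pics/s13.png",t);u=capture("top");cv2.imwrite("pics/t13.png",u)
R=lambda im,x,y,w,h,f:cv2.resize(im[y:y+h,x:x+w],None,fx=f,fy=f,interpolation=2)
A=np.vstack([R(u,170,140,150,75,2.6),R(u,170,215,150,85,2.6)])
B=R(t,220,130,190,200,2.08)
h=min(len(A),len(B)); cv2.imwrite("pics/m13.png",np.hstack([A[:h],B[:h]]))
E
```

```text
time_s: 45.75
eef_pos: [411.5, 351.9, 1.8]
ee_rot: [0.0, 0.01, 1.0, 0.0]
force: [-0.1, -0.4, -0.6]
grip_width: 0.709
grip_force: 49.7
time_s: 46.55
eef_pos: [411.2, 351.8, -2.5]
ee_rot: [0.0, 0.01, 1.0, -0.0]
force: [0.0, -0.0, -1.5]
grip_width: 0.707
grip_force: 49.7
pos [411.2 351.8  -2.5] close 88.8 tilt [ 0. -0.] j6 -1.06 t 46.55 F [ 0.  -0.  -1.5]
turn z units 0.0
shift after turn [-0.01 -0.02  0.02]
time_s: 47.35
eef_pos: [411.1, 351.7, 63.5]
ee_rot: [-0.0, 0.01, 1.0, -0.0]
force: [0.4, 0.1, 0.3]
grip_width: 0.997
grip_force: 0.0
time_s: 48.15
eef_pos: [398.3, 203.7, 95.3]
ee_rot: [0.0, 0.011, 1.0, 0.0]
force: [0.2, 0.7, -0.7]
grip_width: 0.993
grip_force: 0.0
```

View pics/m13.png

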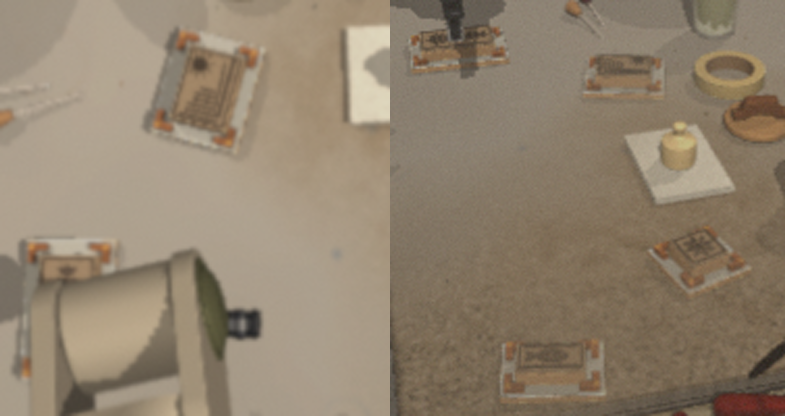

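The last picture shows all four blocks flat inside the stops of their own beds: long at (458,48), wide at (625,75), square at (698,255) and narrow at (552,365). The weight stands mid-pile at (678,145), and the arm is clear. I'm handing the job in.

```bash
python3 -c "
from rig import *
print(finish_job())"
```

```text
the job is handed in; nothing more can be done
None
```

The job is handed in at about 48 s of the 106 s allowed: in the last pictures all four blocks lie flat inside the stops of their own beds and the weight stands upright mid-pile, but the hand-in returned no verdict.

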